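Let the tin out of the two-lane dispenser

ROBOT

A 7-joint arm with a two-finger parallel gripper is mounted at the origin on a cart in front of the work surface, level with it; the furniture and walls round the work are solid. World frame = base frame: x ahead of the robot, y to its left, z up, the work surface at z = 0. Lengths are in m, angles in rad, forces in N, time in s.
With the tool pointing down it reaches from about 0.4 to 0.925 m from the base axis. Payload 4.1 kg.
Tool frame: the origin (TCP) lies midway between the tips of the shut fingers; the grasp point (between the pads) lies 19 mm behind it (robot.grip_depth is the distance from the TCP to the grasp point, in m); x points along the fingers, y is the direction in which the jaws open and shut, and the axes are right-handed (so a half turn about x gives the same grasp; the last joint's range is limited). The gripper opens to 85 mm and grips with 20 to 120 N. Pads are 22 mm wide; open, the fingers measure 114 mm over their backs; the gripper's body (76 mm by 85 mm) begins 54 mm behind the grasp point. The pads swing forward as they close: fully open they stand 13 mm farther back than shut.
Start: joints at [1.132, 0.398, 0.045, 1.537, -0.019, 1.207, -0.051], TCP at [0.217, -0.613, 0.231] pointing down, gripper open.
Joint ranges: [-2.82, 2.82], [-0.49, 2.23], [-1.37, 1.46], [0, 2.46], [-1.36, 4.5], [0.23, 2], [-2.94, 2.94]. Speed limits (rad/s): [2.57, 2.57, 3.14, 3.14, 3.14, 3.14, 3.14].

INTERFACE

Orientations are given as a unit quaternion [w, x, y, z].
In Python, from cell import robot gives the robot as it stands.
- The arm moves only by the tool drive_tool, never from a script. Its argument "targets" is text: rows parted by semicolons, each of 6 numbers parted by spaces: the shift along the tool's x, y, z in cm, then the turn, a rotation vector about the tool's x, y, z in degrees. In form: tx ty tz wx wy wz; .... A call has exactly 8 rows; each row shifts and turns the commanded pose from where the row before left it, along the tool's axes as they then stand; what a row does not reach is not made up. A row lasts 1/10 s, in which the tool goes at most 50 mm and 8.59 degrees, less where a joint would pass 70% of its speed; a pose out of reach is approached as far as the arm can. A call is refused whole if a number of a shift passes 5 or a number of a turn 8.59, either way. A call with a gripper value outside its range is refused whole. "hand" is the closure, from -1 (fully open) to 1 (shut), set as the call begins (left out, the last holds). The fingers move at their own pace and stop on an object; "force" is the grip in N (left out, the last holds). Time passes only in rows, so rows that do not move let the fingers close, or fill a call up. It gives the time, the measured TCP pose, the force and the opening at its end, in the units of the state.
- robot.get_obs(): the state, without advancing time (a new reading comes with each control period).
- robot.grab_frame(name): name is "scene" or "top"; returns a dict with "image" (480x640x3 uint8, red, green, blue), "range_z" (480x640 float32, m along the optical axis (not along the pixel's ray), 0 where there is no reading), "camera_matrix" (3x3 intrinsics, pixels), "rvec" (rotation vector, rad) and "tvec" (3), from world to camera coordinates, as OpenCV has them. Camera axes: x right, y down, z forward; pixel columns grow to the right and rows downward; lengths in m; the calibration is good to about 2 mm. A picture is of the moment at which its call begins.
- robot.job_done(): hands the job in, once; it reports no verdict.
The state is a dict: "t": time; "joints": joint angles; "joint_velocities": joint speeds; "tau": joint torques, N m; "ee_pos": TCP position; "tcp_rot": TCP orientation; "ft_force": force on the tool from outside, world axes, zero at the start; "wrist_torque": the same for the moment, N m; "width": finger opening in m.
Only numpy, scipy, OpenCV 4.12 (cv2) and the standard library are available. Lean on these libraries where they do the work, as an engineer would, in place of code of your own. Each camera call takes 0.05 s, during which the arm holds its last target. There are 200 camera calls.

TASK

The two-lane dispenser on the worktop holds a small tin behind one gate and a steel tea ball behind the other. Press down the paddle of the lever in front of the tin so that its gate lifts, and hold it down until the tin has rolled to the front of its lane; then let go so that the gate drops shut. Do not grasp or touch the tin, the ball or the gates, leave the other lever alone so that the ball stays behind its gate, and leave the things around undisturbed.

Things in the scene. Friction and masses are not known exactly. Their poses are not given: they have to be found in the camera images.
- dispenser: Fixed steel dispenser, 236 long (x, from -128 to +108), 180 wide (y), 122 mm high. Origin: on the worktop under its midline; -x is its front, roughly facing the robot; lane midlines at y = +45 (left) and -45 mm (right). Lanes are 62 mm wide inside, floors slope down to the front (31 mm high at x = 0, 13 at the front) to a lip at x = -125 mm. Gates at x = +45 mm; lever axle at x = -20 mm, 105 mm high.
- lever_left (a joint): left lane's lever, rad: 0 at rest (paddle up, gate down), grows as the paddle is pressed, stop at 0.55. The gate rises 65 mm per rad; its lower edge starts 6 mm above the lane floor, so from about 0.42 rad the 32 mm things roll out under it. A spring returns it to 0 when let go: about 3 N on the paddle to start, 6 N at the stop.
- lever_right (a joint): right lane's lever, rad: 0 at rest (paddle up, gate down), grows as the paddle is pressed, stop at 0.55. The gate rises 65 mm per rad; its lower edge starts 6 mm above the lane floor, so from about 0.42 rad the 32 mm things roll out under it. A spring returns it to 0 when let go: about 3 N on the paddle to start, 6 N at the stop.
- lever_left_pad (a point): Centre of the top face of the left lever's black paddle (30 mm across the lane, 28 along it, 7 thick), where to press; moves with it. At rest 127 mm above the worktop and 62 mm in front of the axle, sloping up to the front by 0.26 rad; goes down about 16 mm per 0.25 rad, 35 mm in all, staying within 4 mm of the same place in plan. Below it is the open lane where the tin rolls.
- lever_right_pad (a point): Centre of the top face of the right lever's black paddle (30 mm across the lane, 28 along it, 7 thick), where to press; moves with it. At rest 127 mm above the worktop and 62 mm in front of the axle, sloping up to the front by 0.26 rad; goes down about 16 mm per 0.25 rad, 35 mm in all, staying within 4 mm of the same place in plan. Below it is the open lane where the tin rolls.
- gate_left: Aluminium gate of the left lane, a flat bar 60 mm wide, 11 mm high, 4 mm thick across the lane, lifted by the rear end of the lever; slides vertically in guide posts that reach 122 mm above the worktop. Origin: middle of its lower edge.
- gate_right: Aluminium gate of the right lane, a flat bar 60 mm wide, 11 mm high, 4 mm thick across the lane, lifted by the rear end of the lever; slides vertically in guide posts that reach 122 mm above the worktop. Origin: middle of its lower edge.
- tin: Loose small steel tin, a cylinder 32 mm in diameter and 56 mm long with a paper band, lying across its lane behind the gate (in the left or the right lane). Origin: its centre; y is the cylinder's axis.
- ball: Loose round steel tea ball, 32 mm in diameter, with a dark seam, behind the gate of the other lane. Origin: its centre.
- salt_shaker: Steel shaker with punched lid, 68 mm in diameter, 103 mm high, loose bystander. Origin: centre of its underside.
- bench_timer: Flat white kitchen timer, 79 x 81 x 19 mm, loose bystander. Origin: centre of its underside.
- squeeze_bottle: White squeeze bottle with pointed nozzle, 60 mm wide, 200 mm high, loose bystander. Origin: centre of its underside.
- tape_roll: Roll of paper tape lying flat, 104 mm in diameter, 25 mm high, loose bystander. Origin: centre of its underside.

How it is judged:
On the way:
1. the tin has rolled to the front of its lane while its lever is still held down (over 0.3 rad) (x of tin in the frame of dispenser below -0.07 m and ((y of tin in the frame of dispenser above 0 m and value of joint lever_left above 0.3 rad) or (y of tin in the frame of dispenser below 0 m and value of joint lever_right above 0.3 rad))), for 0.1 s.
At the end, for the whole second after the job is handed in: The tin lies at rest (under 20 mm/s) at the front of its lane, more than 70 mm in front of the dispenser's origin and inside the lip; the ball is still behind its gate; both levers are back up within 0.06 rad, so both gates are shut (x of tin in the frame of dispenser between -0.125 and -0.07 m and z of tin in the frame of dispenser below 0.05 m and linear speed of tin below 0.02 m/s and x of ball in the frame of dispenser above 0.055 m and z of ball in the frame of dispenser below 0.075 m and value of joint each of lever_left, lever_right below 0.06 rad); the robot touches nothing.
It fails at once if the lever in front of the ball is pressed (over 0.12 rad) ((y of ball in the frame of dispenser above 0 m and value of joint lever_left above 0.12 rad) or (y of ball in the frame of dispenser below 0 m and value of joint lever_right above 0.12 rad)).
It fails at once if the robot touches the tin, the ball or a gate (over 1 N) (contact force between any of the fingers, the arm and tin above 1 N or contact force between any of the fingers, the arm and ball above 1 N or contact force between any of the fingers, the arm and gate_left above 1 N or contact force between any of the fingers, the arm and gate_right above 1 N).
It fails at once if the tin or the ball is lifted out of its lane (z of any of tin, ball in the frame of dispenser above 0.09 m).
It fails at once if a bystander is moved more than 30 mm (distance of any of salt_shaker, bench_timer, squeeze_bottle, tape_roll from where it was at the start of the episode above 0.03 m).
It also fails if it takes over 29 s, if anything falls off the work surface, if the arm or the gripper's body presses on something with over 40 N, if the wrist force passes 120 N, or if a joint passes its speed limit or range.

## Working session

There is one attempt and no reset: what is moved stays moved. The work goes in short steps, Python scripts to look and compute and a tool call to move; the robot and the scene stay as the last step left them, time stands still between calls to the robot, and variables do not carry over. Pictures are saved under pics/ and viewed, about 8 in all and at most 12, crops included, and the job is handed in when it is done.

Besides the shell and the picture viewer there is one more tool, called after "Request:" as name(argument=value, ...), one argument or row to a line, values as JSON. drive_tool: Moves the arm, as the interface text tells. Its arguments: {"type":"object","properties":{"targets":{"type":"string"},"hand":{"type":"number"},"force":{"type":"number"}},"required":["targets"]}

```bash
mkdir -p pics
cat > h.py <<'E'
import numpy as np, cv2, pickle
from cell import robot
def grab(n,tag):
    f=robot.grab_frame(n); pickle.dump(f,open(f'pics/{tag}.pkl','wb')); cv2.imwrite(f'pics/{tag}.png',f['image'][:,:,::-1]); return f
def load(tag): return pickle.load(open(f'pics/{tag}.pkl','rb'))
def px2w(f,u,v,r=1):
    p=f['range_z'][v-r:v+r+1,u-r:u+r+1]; z=np.median(p[p>0]) if (p>0).any() else np.nan
    R=cv2.Rodrigues(np.array(f['rvec'],float))[0]
    c=np.linalg.inv(f['camera_matrix'])@np.array([u,v,1])*z
    return R.T@(c-np.ravel(f['tvec']))
def w2px(f,P): return cv2.projectPoints(np.array(P,float).reshape(-1,3),np.array(f['rvec'],float),np.array(f['tvec'],float),f['camera_matrix'],None)[0].reshape(-1,2)
E
python3 - <<'E'
from h import *
grab('scene','s0');grab('top','t0')
o=robot.get_obs(); print(o['t'],o['ee_pos'],o['tcp_rot'],o['width'])
E
```

```text
0.1 [ 0.21647286 -0.61227894  0.2303642 ] [-0.1189724  -0.69676609 -0.12021283  0.69707349] 0.08569566723077846
```

View pics/s0.png

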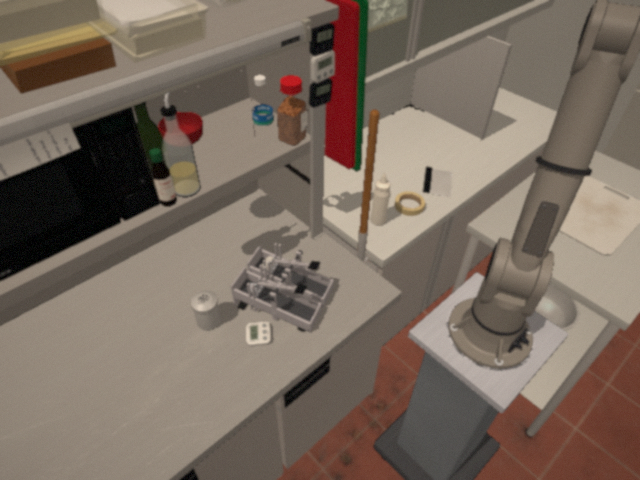

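View pics/t0.png

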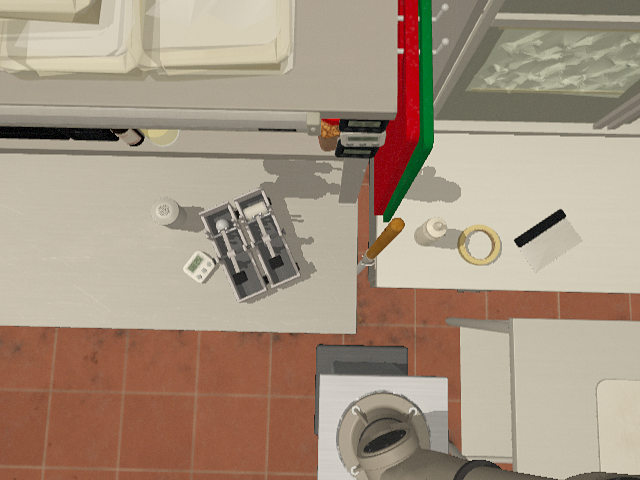

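The top view shows the dispenser around (250,245) with its front at lower right. There is a ball-like thing at (222,226) and a white tin-like thing at (256,210). I'll enlarge that area.

Run:
```python
from h import *
f=load('t0'); c=f['image'][180:310,180:320,::-1]; cv2.imwrite('pics/t0c.png',cv2.resize(c,None,fx=4.5,fy=4.5,interpolation=cv2.INTER_CUBIC))
for p in [(256,210),(222,226),(240,277),(276,264),(167,210),(198,266),(433,228),(300,320)]: print(p,px2w(f,*p).round(4))
print(-cv2.Rodrigues(np.array(f['rvec'],float))[0].T@np.ravel(f['tvec']))
```

```text
(256, 210) [0.5457 0.3227 0.0732]
(222, 226) [0.5044 0.4048 0.0715]
(240, 277) [0.3778 0.3462 0.1267]
(276, 264) [0.4096 0.2638 0.1289]
(167, 210) [0.5361 0.5335 0.1003]
(198, 266) [0.4089 0.4714 0.016 ]
(433, 228) [ 0.4963 -0.093   0.1663]
(300, 320) [ 0.2794  0.21   -0.0017]
[0.31491688 0.15251906 1.34829068]
```

View pics/t0c.png

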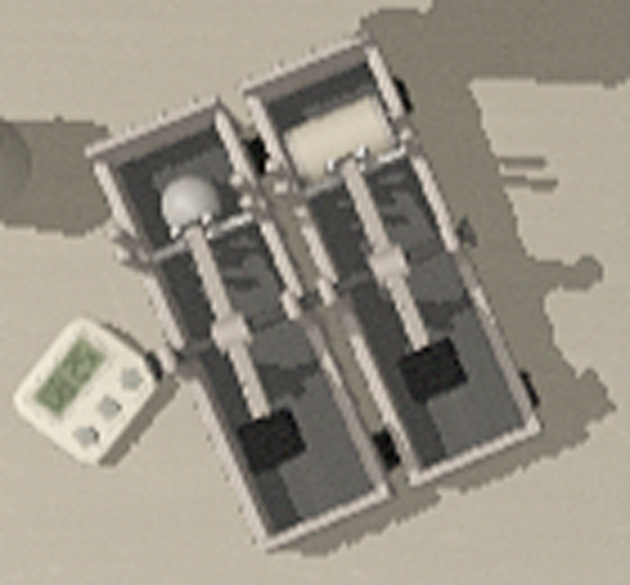

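The tin (white band, crop (340,135)) is in the image-right lane, which is the robot's right (−y). The ball is at crop (190,203), in the left lane. The right paddle is at crop (433,371). Next I'll refine the paddle position and look for tall obstacles on the way.

Run:
```python
from h import *
f=load('t0'); K=f['camera_matrix'];R=cv2.Rodrigues(np.array(f['rvec'],float))[0]
def cloud(f):
    K=f['camera_matrix'];R=cv2.Rodrigues(np.array(f['rvec'],float))[0]
    v,u=np.mgrid[:480,:640]; z=f['range_z']; c=np.stack([(u-K[0,2])/K[0,0]*z,(v-K[1,2])/K[1,1]*z,z],-1)
    W=(c-np.ravel(f['tvec']))@R; W[z<=0]=np.nan; return W
W=cloud(f)
dark=f['image'].max(-1)<60
C=[]
for (u,v) in [(240,278),(276,262)]:
    m=np.zeros((480,640),bool); m[v-12:v+13,u-12:u+13]=1
    m&=dark&(W[...,2]>.112)&(W[...,2]<.14); P=W[m]; C.append((P.min(0)+P.max(0))/2); print(m.sum(),P.mean(0).round(4),P.min(0).round(3),P.max(0).round(3)); C[-1]=P.mean(0)
d=C[0]-C[1]; print('sep',np.linalg.norm(d[:2]),'yaw',np.degrees(np.arctan2(-d[0],d[1])))
yw=np.arctan2(-d[0],d[1]); Rz=np.array([[np.cos(yw),-np.sin(yw)],[np.sin(yw),np.cos(yw)]])
mid=(C[0]+C[1])[:2]/2; o=mid-Rz@[-.082,0]; print('origin',o)
for n,p in [('tin',(.5457,.3227)),('ball',(.5044,.4048))]: print(n,Rz.T@(np.array(p)-o))
# tall points on the way (top + scene)
for n,F in [('t',f),('s',load('s0'))]:
    W=cloud(F).reshape(-1,3)
    for y0 in np.arange(-.5,.45,.05):
        s=W[(W[:,0]>.15)&(W[:,0]<.75)&(W[:,1]>=y0)&(W[:,1]<y0+.05)&(W[:,2]>.14)]
        if len(s): print(n,round(y0,2),len(s),'x',s[:,0].min().round(2),s[:,0].max().round(2),'z',s[:,2].min().round(2),s[:,2].max().round(2))
q=robot.get_obs()['tcp_rot']
from scipy.spatial.transform import Rotation as Ro
print(Ro.from_quat([q[1],q[2],q[3],q[0]]).as_matrix().round(3))
```

```text
140 [0.3764 0.3468 0.1272] [0.359 0.33  0.119] [0.392 0.363 0.135]
141 [0.4145 0.2654 0.1273] [0.398 0.248 0.118] [0.431 0.284 0.134]
sep 0.08987602709985867 yaw 25.12544535045963
origin [0.46968638 0.34092408]
tin [ 0.06108326 -0.04877522]
ball [0.05855084 0.04309255]
t -0.45 124 x 0.63 0.67 z 0.39 0.44
t -0.4 622 x 0.63 0.65 z 0.39 0.54
t -0.35 1445 x 0.63 0.65 z 0.39 0.62
t -0.3 2056 x 0.63 0.65 z 0.39 0.7
t -0.25 3386 x 0.63 0.65 z 0.39 0.79
t -0.2 4818 x 0.63 0.65 z 0.39 0.82
t -0.15 5140 x 0.48 0.65 z 0.15 0.82
t -0.1 5380 x 0.48 0.75 z 0.14 0.82
t -0.05 4736 x 0.63 0.75 z 0.4 0.83
t -0.0 5814 x 0.43 0.72 z 0.14 0.73
t 0.05 7792 x 0.44 0.75 z 0.15 0.72
t 0.1 6331 x 0.56 0.71 z 0.14 0.71
t 0.15 6500 x 0.54 0.71 z 0.32 0.85
t 0.2 6651 x 0.54 0.65 z 0.32 0.85
t 0.25 6651 x 0.54 0.65 z 0.32 0.85
t 0.3 6673 x 0.54 0.65 z 0.32 0.85
t 0.35 6313 x 0.54 0.67 z 0.32 0.9
t 0.4 6599 x 0.54 0.65 z 0.32 0.9
s -0.5 575 x 0.63 0.68 z 0.39 0.58
s -0.45 440 x 0.63 0.68 z 0.39 0.59
s -0.4 457 x 0.63 0.66 z 0.39 0.61
s -0.35 891 x 0.63 0.66 z 0.39 0.62
s -0.3 821 x 0.63 0.66 z 0.39 0.63
s -0.25 958 x 0.63 0.66 z 0.39 0.64
s -0.2 1053 x 0.63 0.66 z 0.39 0.65
s -0.15 296 x 0.48 0.66 z 0.14 0.66
s -0.1 160 x 0.48 0.52 z 0.14 0.2
s -0.0 2846 x 0.43 0.56 z 0.14 0.73
s 0.05 7477 x 0.43 0.75 z 0.14 0.72
s 0.1 3565 x 0.56 0.75 z 0.14 0.71
s 0.15 2740 x 0.54 0.75 z 0.32 0.71
s 0.2 2176 x 0.54 0.75 z 0.32 0.71
s 0.25 2095 x 0.54 0.75 z 0.32 0.77
s 0.3 2174 x 0.54 0.75 z 0.32 0.78
s 0.35 2242 x 0.54 0.75 z 0.32 0.78
s 0.4 2768 x 0.54 0.71 z 0.32 0.78
[[-0.001  0.333 -0.943]
 [ 0.002 -0.943 -0.333]
 [-1.    -0.002  0.   ]]
```

Run:
```python
from h import *
for n in 't0','s0':
    F=load(n);K=F['camera_matrix'];R=cv2.Rodrigues(np.array(F['rvec'],float))[0]
    v,u=np.mgrid[:480,:640]; z=F['range_z']; W=((np.stack([(u-K[0,2])/K[0,0]*z,(v-K[1,2])/K[1,1]*z,z],-1)-np.ravel(F['tvec']))@R)[z>0]
    for z0 in np.arange(-.1,.8,.05):
        s=W[(W[:,0]>.3)&(W[:,0]<.54)&(abs(W[:,1]-.03)<.12)&(W[:,2]>z0)&(W[:,2]<z0+.05)]
        if abs(z0)<.06 or len(s)==0: continue
        print(n,z0.round(2),len(s),s.min(0).round(3),s.max(0).round(3))
    s=W[(W[:,2]>.9)&(W[:,0]<1)]; 
    s=W[(W[:,0]>-.1)&(W[:,0]<.6)&(W[:,2]>.05)&(abs(W[:,1])<.8)]
    print('near pts x<.42:',s[s[:,0]<.36][:,:].min(0) if (s[:,0]<.36).any() else None)
```

```text
t0 -0.1 15 [ 0.426  0.04  -0.095] [ 0.44   0.054 -0.051]
t0 0.1 134 [ 0.43  -0.09   0.101] [0.521 0.052 0.15 ]
t0 0.15 122 [ 0.431 -0.09   0.15 ] [0.518 0.051 0.199]
t0 0.2 45 [0.432 0.03  0.201] [0.452 0.05  0.249]
t0 0.25 72 [0.434 0.025 0.251] [0.537 0.054 0.3  ]
t0 0.3 225 [0.436 0.023 0.3  ] [0.54  0.055 0.35 ]
t0 0.35 250 [0.437 0.023 0.35 ] [0.539 0.055 0.4  ]
t0 0.4 283 [0.438 0.023 0.4  ] [0.54  0.055 0.45 ]
t0 0.45 464 [0.44  0.021 0.45 ] [0.54  0.055 0.5  ]
t0 0.5 270 [0.497 0.022 0.5  ] [0.54  0.055 0.55 ]
t0 0.55 317 [0.5   0.023 0.55 ] [0.54  0.055 0.6  ]
t0 0.6 377 [0.502 0.023 0.6  ] [0.54  0.055 0.65 ]
t0 0.65 441 [0.505 0.023 0.65 ] [0.54  0.055 0.7  ]
t0 0.7 721 [0.507 0.022 0.7  ] [0.54  0.055 0.732]
near pts x<.42: [-0.05867163 -0.21175311  0.05006114]
s0 -0.1 143 [ 0.389 -0.089 -0.1  ] [ 0.539 -0.008 -0.076]
s0 0.1 263 [ 0.427 -0.09   0.1  ] [0.523 0.057 0.15 ]
s0 0.15 173 [ 0.431 -0.089  0.15 ] [0.52  0.054 0.2  ]
s0 0.2 119 [0.432 0.03  0.201] [0.456 0.053 0.249]
s0 0.25 221 [0.433 0.021 0.25 ] [0.54  0.057 0.3  ]
s0 0.3 469 [0.436 0.024 0.3  ] [0.539 0.06  0.35 ]
s0 0.35 494 [0.437 0.023 0.35 ] [0.54  0.059 0.4  ]
s0 0.4 516 [0.438 0.021 0.4  ] [0.54 0.06 0.45]
s0 0.45 541 [0.44  0.022 0.45 ] [0.54 0.06 0.5 ]
s0 0.5 393 [0.497 0.023 0.5  ] [0.54 0.06 0.55]
s0 0.55 414 [0.499 0.021 0.55 ] [0.54 0.06 0.6 ]
s0 0.6 437 [0.503 0.023 0.6  ] [0.54  0.059 0.65 ]
s0 0.65 462 [0.505 0.022 0.65 ] [0.54  0.059 0.7  ]
s0 0.7 258 [0.504 0.02  0.7  ] [0.54  0.057 0.727]
near pts x<.42: [-0.09535988 -0.21083825  0.05002822]
```

Request:
drive_tool(
  targets="-1.5 -3 -2.1 0 0 0;-1.5 -3 -2.1 0 0 0;-1.5 -3 -2.1 0 0 0;-1.5 -3 -2.1 0 0 0;-1.5 -3 -2.1 0 0 0;-1.5 -3 -2.1 0 0 0;-1.5 -3 -2.1 0 0 0;-1.5 -3 -2.1 0 0 0",
  hand=1,
)

```text
t: 0.9
ee_pos: [0.2951, -0.3288, 0.3516]
tcp_rot: [-0.12, -0.697, -0.12, 0.697]
ft_force: [0.1, -0.9, 0.3]
width: -0.0
```

Request:
drive_tool(
  targets="-0.6 -2.2 -1.3 0 0 0;-0.6 -2.2 -1.3 0 0 0;-0.6 -2.2 -1.3 0 0 0;-0.6 -2.2 -1.3 0 0 0;-0.6 -2.2 -1.3 0 0 0;-0.6 -2.2 -1.3 0 0 0;-0.6 -2.2 -1.3 0 0 0;-0.6 -2.2 -1.3 0 0 0",
)

```text
t: 1.7
ee_pos: [0.3342, -0.1288, 0.3992]
tcp_rot: [-0.12, -0.697, -0.12, 0.697]
ft_force: [-0.0, -0.5, -0.0]
width: 0.0004
```

Run:
```python
from h import *
o=robot.get_obs(); print(np.round(o['joints'],3),o['ee_pos'],o['tcp_rot'])
grab('scene','s1')
```

```text
[ 0.713 -0.233 -0.362  1.854 -0.082  1.507 -0.866] [ 0.33421845 -0.12878539  0.3991817 ] [-0.11952514 -0.69673333 -0.1195797   0.69712058]
```

View pics/s1.png

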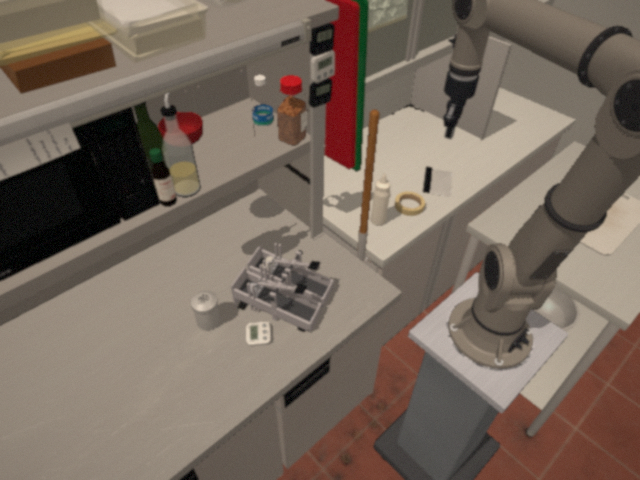

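The picture shows the arm folded well clear. The pole, at pixel (370,180), is still ahead to its left. I'll pass inside it at x≈0.30.

Request:
drive_tool(
  targets="0 -2.6 -0.2 0 0 0;0 -2.6 -0.2 0 0 0;0 -2.6 -0.2 0 0 0;0 -2.6 -0.2 0 0 0;0 -2.6 -0.4 0 0 0;0 -2.6 -0.4 0 0 0;0 -2.6 -0.6 0 0 0;0 -2.6 -0.6 0 0 0",
)

```text
t: 2.55
ee_pos: [0.291, 0.0764, 0.3989]
tcp_rot: [-0.12, -0.697, -0.119, 0.697]
ft_force: [-0.6, -0.5, 0.5]
width: -0.0002
```

Request:
drive_tool(
  targets="0.6 -1.8 -0.9 0 0 0;0.6 -1.8 -0.9 0 0 0;0.6 -1.8 -0.9 0 0 0;0.6 -1.8 -0.9 0 0 0;0.6 -1.8 -0.9 0 0 0;0.6 -1.8 -0.9 0 0 0;0.6 -1.8 -0.9 0 0 0;0.6 -1.8 -0.9 0 0 0",
)

```text
t: 3.35
ee_pos: [0.3111, 0.2359, 0.3507]
tcp_rot: [-0.12, -0.697, -0.119, 0.697]
ft_force: [-0.4, 0.1, 0.1]
width: -0.0002
```

Request:
drive_tool(
  targets="2.3 0.1 -1.4 0 0 0;2.3 0.1 -1.4 0 0 0;2.3 0.1 -1.4 0 0 0;2.3 0.1 -1.4 0 0 0;2.3 0.1 -1.4 0 0 0;2.3 0.1 -1.4 0 0 0;2.2 0.1 -1.4 0 0 0;2 0 -0.9 -5.6 0 0",
)

```text
t: 4.15
ee_pos: [0.4151, 0.2641, 0.1694]
tcp_rot: [-0.154, -0.689, -0.154, 0.691]
ft_force: [0.4, -0.5, -0.4]
width: -0.0001
```

Run:
```python
from h import *
o=robot.get_obs(); print(o['ee_pos'],o['ft_force'])
from scipy.spatial.transform import Rotation as Ro
q=o['tcp_rot'];M=Ro.from_quat([q[1],q[2],q[3],q[0]]).as_matrix();print(M.round(3)); print('to pad',M.T@(np.array([.4145,.2654,.127])-o['ee_pos']))
f=grab('scene','s2');g=grab('top','t2')
a=cv2.resize(f['image'][200:350,200:360],None,fx=2.5,fy=2.5)
b=cv2.resize(g['image'][180:330,180:340],None,fx=2.5,fy=2.5)
cv2.imwrite('pics/c2.png',np.hstack([a,b])[:,:,::-1])
```

```text
[0.41509755 0.26410138 0.16936953] [ 0.35247022 -0.51043915 -0.43129459]
[[-0.002  0.426 -0.905]
 [-0.    -0.905 -0.426]
 [-1.    -0.     0.002]]
to pad [ 4.23699874e-02 -1.41344884e-03 -8.38741112e-05]
```

View pics/c2.png

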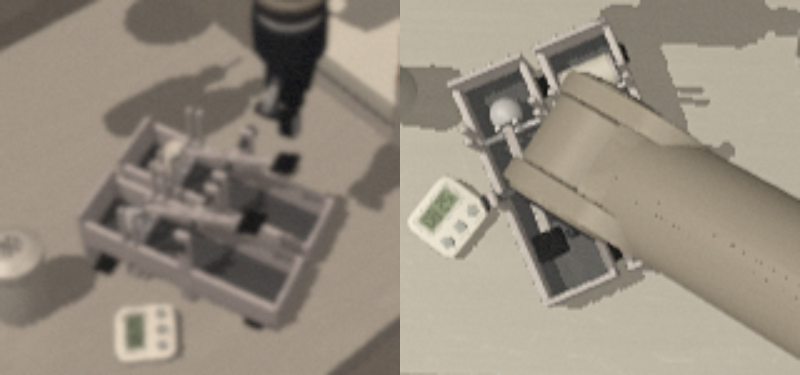

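The fingertips (left panel, (290,130)) hang just above the right paddle at (287,160). Now I'll press.

Request:
drive_tool(
  targets="1.4 -0.1 0 0 0 0;1.3 0 0 0 0 0;1 0 0 0 0 0;0.9 0 0 0 0 0;0.8 0 0 0 0 0;0.8 0 0 0 0 0;0.7 0 0 0 0 0;0.5 0 0 0 0 0",
)

```text
t: 5.05
ee_pos: [0.4138, 0.265, 0.0969]
tcp_rot: [-0.154, -0.69, -0.153, 0.69]
ft_force: [-2.2, -2.1, 6.7]
width: 0.0003
```

Request:
drive_tool(
  targets="0 0 0 0 0 0;0 0 0 0 0 0;0 0 0 0 0 0;0 0 0 0 0 0;0 0 0 0 0 0;0 0 0 0 0 0;0 0 0 0 0 0;0 0 0 0 0 0",
)

```text
t: 5.85
ee_pos: [0.4138, 0.2649, 0.0973]
tcp_rot: [-0.154, -0.69, -0.153, 0.691]
ft_force: [-3.2, -1.8, 5.4]
width: 0.0005
```

Run:
```python
from h import *
o=robot.get_obs(); print(o['t'],o['ee_pos'],o['ft_force'])
f=grab('scene','s3');g=grab('top','t3')
a=cv2.resize(f['image'][220:345,220:350],None,fx=3,fy=3)
b=cv2.resize(g['image'][180:305,180:310],None,fx=3,fy=3)
cv2.imwrite('pics/c3.png',np.hstack([a,b])[:,:,::-1])
```

```text
5.85 [0.41375044 0.26493925 0.09727647] [-3.24668039 -1.78036929  5.38281807]
```

View pics/c3.png

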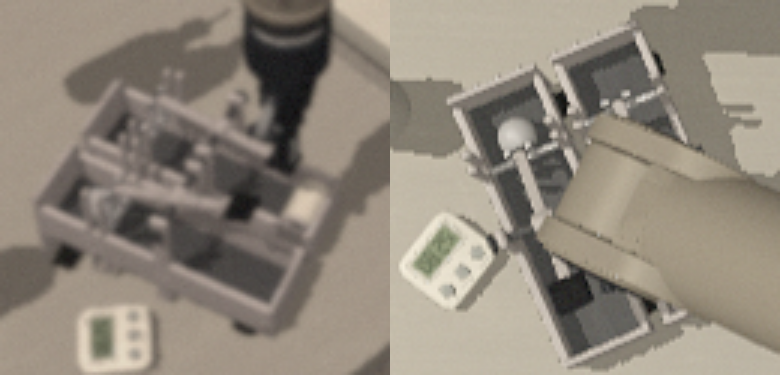

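The right lane is now empty behind its gate. The white tin lies at the front of that lane (left panel (303,205)) with the paddle held down. I'll check its position with the depth reading.

Run:
```python
from h import *
f=load('s3'); a=np.radians(25.1); Rz=np.array([[np.cos(a),-np.sin(a)],[np.sin(a),np.cos(a)]])
for p in [(320,286),(322,289),(318,291)]:
    w=px2w(f,*p); print(w.round(3),(Rz.T@(w[:2]-[.4697,.3409])).round(3))
```

```text
[0.396 0.259 0.046] [-0.101 -0.042]
[0.384 0.262 0.046] [-0.111 -0.035]
[0.386 0.276 0.048] [-0.104 -0.023]
```

Request:
drive_tool(
  targets="0 0 0 0 0 0;0 0 0 0 0 0;0 0 0 0 0 0;0 0 0 0 0 0;0 0 0 0 0 0;0 0 0 0 0 0;0 0 0 0 0 0;0 0 0 0 0 0",
)

```text
t: 6.75
ee_pos: [0.4138, 0.265, 0.0973]
tcp_rot: [-0.154, -0.69, -0.153, 0.691]
ft_force: [-3.5, -2.3, 6.4]
width: 0.0003
```

Request:
drive_tool(
  targets="-0.7 0 0 0 0 0;-0.8 0 0 0 0 0;-1 0 0 0 0 0;-1.2 0 0 0 0 0;-2 0 0 0 0 0;-2 0 0.5 0 0 0;-2.5 0 1.5 0 0 0;-2.5 0 1.5 0 0 0",
)

```text
t: 7.55
ee_pos: [0.3821, 0.2507, 0.2253]
tcp_rot: [-0.153, -0.69, -0.154, 0.69]
ft_force: [0.7, -1.1, 0.7]
width: -0.0001
```

Request:
drive_tool(
  targets="-2 0 2 0 0 0;-2 0 2 0 0 0;-2 0 2 0 0 0;-2 0 2 0 0 0;0 0 1.5 0 0 0;0 0 0 0 0 0;0 0 0 0 0 0;0 0 0 0 0 0",
)

```text
t: 8.35
ee_pos: [0.2967, 0.2106, 0.304]
tcp_rot: [-0.154, -0.69, -0.154, 0.69]
ft_force: [0.3, -0.8, 0.1]
width: 0.0002
```

Run:
```python
from h import *
o=robot.get_obs(); print(o['t'],o['ee_pos'],o['ft_force'])
f=grab('scene','s4');g=grab('top','t4')
a=cv2.resize(f['image'][220:345,220:350],None,fx=3,fy=3)
b=cv2.resize(g['image'][180:305,180:310],None,fx=3,fy=3)
cv2.imwrite('pics/c4.png',np.hstack([a,b])[:,:,::-1])
```

```text
8.35 [0.29669728 0.2105867  0.30404772] [ 0.28808405 -0.75752162  0.13883868]
```

View pics/c4.png

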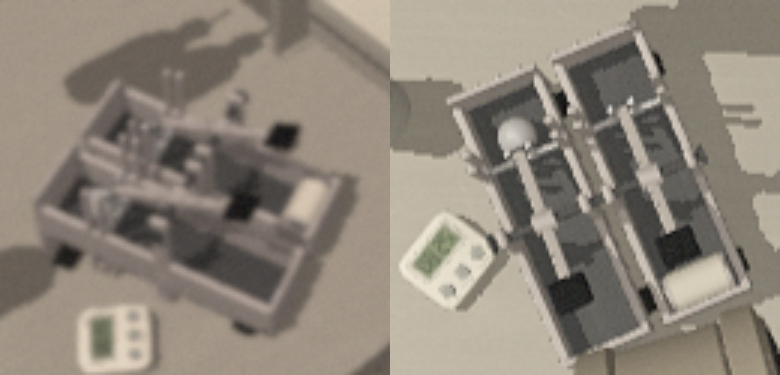

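The tin rests against the front lip of the right lane (right panel (697,283)). The right paddle is back up, and the ball is still behind its gate at (517,135). I'll check the paddle heights and hand in.

Run:
```python
from h import *
f=load('t4');a=np.radians(25.1); Rz=np.array([[np.cos(a),-np.sin(a)],[np.sin(a),np.cos(a)]])
for n,p in dict(padL=(240,278),padR=(276,262),tin=(282,274),ball=(222,226)).items():
    w=px2w(f,*p); print(n,w.round(3),(Rz.T@(w[:2]-[.4697,.3409])).round(3), 'before',px2w(load('t0'),*p).round(3))
robot.job_done()
```

```text
padL [0.375 0.346 0.128] [-0.083  0.045] before [0.375 0.346 0.127]
padR [0.414 0.264 0.127] [-0.083 -0.046] before [0.414 0.264 0.128]
tin [0.391 0.255 0.049] [-0.107 -0.044] before [0.393 0.258 0.014]
ball [0.505 0.405 0.07 ] [0.059 0.043] before [0.504 0.405 0.071]
the job is handed in; nothing more can be done
```

The job is done and handed in. The tin was in the right lane, so I pressed the right paddle with shut fingers, from about t = 5.0 to 6.8 s, and let go once the tin had rolled out.

- **During the press:** with the paddle still held down (fingertips at z = 97 mm, by estimate about 0.5 rad), the tin's visible face was at dispenser x ≈ −0.10 m. The force on the tool was about 6 N.
- **Tin:** at the end it rests against the front lip at x ≈ −0.107 m, with its top at z = 49 mm.
- **Levers and ball:** both paddles are back at their rest height of 127–128 mm. The ball is still behind its gate at x ≈ 0.059 m, within 1 mm of where it started; that is only about 4 mm over the 0.055 m limit.
- **Surroundings:** the timer looks undisturbed in the last picture. I did not check the other bystanders again after the move, but the arm kept clear of them. It was at x ≈ 0.30 m, z ≈ 0.31 m, in free air, when I handed in at 8.4 s.

No check failed or disagreed.

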